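# Post a jar lid through the slot of the lid-collection box

### The arm

A 6-joint arm with a two-finger parallel gripper is mounted at the origin on a cart in front of the work surface, level with it; the furniture and walls round the work are solid. World frame = base frame: x ahead of the robot, y to its left, z up, the work surface at z = 0. Lengths are in m, angles in degrees, forces in N, time in s.
With the tool pointing down it reaches from about 0.3 to 0.75 m from the base axis. Payload 8.5 kg.
Tool frame: the origin (TCP) lies on the centre line of the jaws, within the pads' length; the fingertips stand 17 mm ahead of it and the grasp point (between the pads) lies 2 mm behind it (env.tcp_to_tips is the distance from the TCP to the fingertips, in m); z points along the fingers, y is the line along which they close (so a half turn about z gives the same grasp; the last joint's range is limited). The gripper opens to 85 mm and grips with 20 to 120 N. Pads are 22 mm wide; open, the fingers measure 114 mm over their backs; the gripper's body (76 mm by 85 mm) begins 54 mm behind the grasp point. The pads swing forward as they close: fully open they stand 13 mm farther back than shut.
Start: joints at [-75.648, 21.807, 74.336, -0, 83.858, -12.336], TCP at [0.247, -0.491, 0.248] pointing down, gripper open.
Joint ranges: [-178.18, 178.18], [-50.72, 133.34], [12.68, 142.11], [-81.47, 261.47], [9.98, 163.14], [-165.26, 165.26]. Speed limits (degrees/s): [136.94, 136.94, 180, 180, 180, 180].

### API

Orientations are given as a 3x3 rotation matrix whose columns are the frame's x, y, z axes.
In Python, from rig import env gives the robot as it stands. The module is installed in compiled form; this text tells all that it offers.
- The arm moves only by the shell command python3 -m pendant 'ROWS' [FORCE]. ROWS is JSON, a list of rows, each a list of 7 numbers: the opening, from 0 (shut) to 1 (fully open), then the shift along the tool's x, y, z in m, then the turn, a rotation vector about the tool's x, y, z in rad. A call has 1 to 5 rows; each row is the pose to reach, as a shift and turn from the pose commanded when the call began, along the tool's axes at that moment; what a row does not reach only later rows make up. A row lasts 1/8 s, in which the tool goes at most 62.5 mm and 10.7 degrees, less where a joint would pass 70% of its speed; a pose out of reach is approached as far as the arm can. A call with a gripper value outside its range is refused whole. The fingers move at their own pace and stop on an object; FORCE is the grip in N (left out, the last holds). Time passes only in rows, so rows that repeat a pose let the fingers close. It gives the time, the measured TCP pose, the force, the opening and the grip force at its end, in the units of the state.
- env.observe(): the state, without advancing time (a new reading comes with each control period).
- env.get_image(name): name is "side" or "top" or "wrist"; returns a dict with "image" (384x512x3 uint8, blue, green, red), "fx", "fy", "cx", "cy" (pixels), "pose" (4x4, takes a point from camera to world coordinates). Camera axes: x right, y up, looking along -z (the intrinsics and any distortion apply to the point x, -y, -z); pixel columns grow to the right and rows downward; lengths in m; the calibration is good to about 2 mm. A picture is of the moment at which its call begins. There is no depth.
- env.close_job(): hands the job in; it is judged then, once.
Trained networks look in the newest picture that a camera, given by its name, has taken for a name from the list of things; names that differ only in an ending like _2 or _b are one class to them, and where a whole thing is asked for, a point or a joint stands for the part that bears it (a point fixed in the world has none). Each returns a list of dicts, best first, with "conf" (0 to 1); they miss things now and then, are a little off and sometimes report something else, mostly with a low value. They report only what shows in the picture. A call takes as long as a camera call. They do not tell look-alikes from the thing itself.
- env.find_in(camera, thing): "bbox" ([centre column, centre row, width, height] in pixels, round what is visible of it).
- env.trace(camera, thing): "mask" (384x512 bool, what is visible of it) and "bbox" ([centre column, centre row, width, height] in pixels, round what is visible of it).
- env.tip_of(camera, thing): "centre" ([column, row] in pixels: a listed point, or the origin of a listed thing).
The state is a dict: "time_s": time; "q": joint angles; "qvel": joint speeds; "joint_efforts": joint torques, N m; "position": TCP position; "tool_rot": TCP orientation; "ft_force": force on the tool from outside, world axes, zero at the start; "wrist_torque": the same for the moment, N m; "grip_width": finger opening in m; "gripper_force": force on a finger pad.
Only numpy, scipy, OpenCV 4.12 (cv2) and the standard library are available. Lean on these libraries where they do the work, as an engineer would, in place of code of your own. Each camera call takes 0.05 s, during which the arm holds its last target. There are 200 camera calls.

### The job

Put the used metal jar lid away for recycling: lay it on the ledge in front of the wooden collection box and push it all the way through the slot, so that it drops down inside the box. Leave the tin, the jar and the cup where they stand.

Things in the scene. Friction and masses are not known exactly. Their poses are not given: they have to be found in the camera images.
- jar_lid_center (a point): Centre, half-way up, of the loose jar lid: a plain gold-coloured metal disc 64 mm across and 14 mm thick, about 40 g, lying flat on the worktop (its underside at z = 0). It is round, so its yaw does not matter.
- slot (a point): Middle of the slot's lower edge, in the plane of the box's front face, level with the ledge's top (56 mm above the worktop). Its x points level into the box, square to the face; y along the slot; z up. The slot is 72 mm wide (y -36 to 36) and 20 mm high (z 0 to 20). The ledge, flush with the slot's lower edge, spans x 0 to -85 mm, y -50 to 50 mm.
- lid_box: Wooden lid-collection box, fixed: 130 mm deep (x), 140 wide (y), 110 high, clear fixed top. Origin: centre of its underside; its front face lies at x = -65 mm. The front wall is 4 mm thick; inside it nothing lies under the slot down to the floor, 52 mm below the ledge, so a lid whose rear edge reaches the front face tips over and drops in.
- bean_tin: Upright red food tin, 57 mm across, 72 mm high; origin at the centre of its underside. To be left alone. It and the lid may stand on either side of the box.
- jam_jar: Closed glass jar with a green cap, 73 mm across, 84 mm high; origin at the centre of its underside. To be left alone.
- green_cup: Small green and white cup, 64 mm across (89 mm with its handle), 48 mm high; origin at the centre of its underside. To be left alone.
Mind the look-alikes: they are no part of the job. There is more than one size of the part that bears jar_lid_center; the job needs the largest.

How it is judged (in metres and radians):
On the way:
1. the lid lies flat in the mouth of the slot or on the ledge before it, level with the slot (x of jar_lid_center in the frame of slot between -0.09 and 0.02 m and y of jar_lid_center in the frame of slot between -0.06 and 0.06 m and z of jar_lid_center in the frame of slot between 0 and 0.02 m and (angle between jar_lid_center's own z axis and vertical below 0.3 rad or angle between jar_lid_center's own z axis and vertical above 2.84 rad)), for 0.1 s.
At the end, for the whole second after the job is handed in: The lid lies at rest inside the box behind the front wall, its centre at least 10 mm below the level of the ledge (x of jar_lid_center in the frame of slot between 0.008 and 0.126 m and y of jar_lid_center in the frame of slot between -0.066 and 0.066 m and z of jar_lid_center in the frame of slot between -0.056 and -0.01 m and linear speed of jar_lid below 0.02 m/s); the robot touches nothing.
It fails at once if the tin, the jar or the cup is shifted by more than 30 mm or tipped over (distance of any of bean_tin, jam_jar, green_cup from where it was at the start of the episode above 0.03 m or angle between any of bean_tin, jam_jar, green_cup's own z axis and vertical above 0.5 rad).
It also fails if it takes over 58 s, if anything falls off the work surface, if the arm or the gripper's body presses on something with over 40 N, if the wrist force passes 120 N, or if a joint passes its speed limit or range.

## Working session

There is one attempt and no reset: what is moved stays moved. The work goes in short steps, Python scripts to look and compute and a shell command to move; the robot and the scene stay as the last step left them, time stands still between calls to the robot, and variables do not carry over. Pictures are saved under pics/ and viewed, at most 14 in all, crops included, and the job is handed in when it is done.

```bash
mkdir -p pics
cat > h.py <<'E'
import numpy as np, cv2
from rig import env
def ray(im,u,v):
    P=np.array(im["pose"]); d=np.array([(u-im["cx"])/im["fx"],-(v-im["cy"])/im["fy"],-1.])
    return P[:3,3],P[:3,:3]@d
def at(im,u,v,z):
    o,d=ray(im,u,v); return o+d*(z-o[2])/d[2]
def proj(im,p):
    P=np.array(im["pose"]); c=P[:3,:3].T@(np.array(p)-P[:3,3]); return im["cx"]+im["fx"]*c[0]/-c[2], im["cy"]-im["fy"]*c[1]/-c[2]
E
python3 - <<'E'
from h import *
for c in("top","side"):
    im=env.get_image(c); cv2.imwrite(f"pics/{c}0.png",im["image"])
    print(c,[k for k in im], np.round(im["pose"],3).tolist(),im["fx"])
    for t,z in(("jar_lid_center",.007),("slot",.056),("lid_box",0),("bean_tin",0),("jam_jar",0),("green_cup",0)):
        for r in env.tip_of(c,t)[:4]: print(t,round(r["conf"],2),np.round(r["centre"]),np.round(at(im,*r["centre"],z),3))
    for r in env.find_in(c,"jar_lid_center")[:4]: print("bbox",round(r["conf"],2),np.round(r["bbox"],1))
s=env.observe();print(np.round(s["tool_rot"],3),s["time_s"])
E
```

```text
top ['image', 'fx', 'fy', 'cx', 'cy', 'pose'] [[0.021, 0.986, -0.163, 0.348], [-1.0, 0.022, 0.004, -0.189], [0.007, 0.163, 0.987, 1.254], [0.0, 0.0, 0.0, 1.0]] 450.66360761072235
jar_lid_center 0.84 [117. 204.] [0.514 0.194 0.007]
jar_lid_center 0.63 [154. 179.] [0.588 0.095 0.007]
jar_lid_center 0.48 [160. 216.] [0.482 0.074 0.007]
slot 0.82 [207. 192.] [ 0.546 -0.059  0.056]
lid_box 0.94 [211. 176.] [ 0.601 -0.063  0.   ]
lid_box 0.32 [207. 196.] [ 0.543 -0.054  0.   ]
jam_jar 0.78 [319. 161.] [ 0.65 -0.37  0.  ]
green_cup 0.74 [366. 195.] [ 0.556 -0.504  0.   ]
bbox 0.93 [119.5 208.9  24.3  24.9]
bbox 0.67 [159.1 213.3  17.9  15.8]
bbox 0.55 [154.6 180.6  14.1  18.8]
side ['image', 'fx', 'fy', 'cx', 'cy', 'pose'] [[0.969, -0.138, 0.204, 0.833], [0.246, 0.602, -0.76, -1.163], [-0.018, 0.787, 0.617, 0.879], [0.0, 0.0, 0.0, 1.0]] 425.84362728744276
jar_lid_center 0.58 [261. 148.] [0.501 0.186 0.007]
jar_lid_center 0.49 [252. 166.] [0.496 0.061 0.007]
slot 0.78 [254. 173.] [ 0.532 -0.047  0.056]
slot 0.28 [218. 249.] [ 0.524 -0.409  0.056]
lid_box 0.76 [271. 192.] [ 0.595 -0.062 -0.   ]
bean_tin 0.56 [215. 249.] [ 0.495 -0.36   0.   ]
jam_jar 0.88 [268. 259.] [ 0.652 -0.362  0.   ]
green_cup 0.59 [217. 292.] [ 0.55  -0.506  0.   ]
bbox 0.54 [262.3 146.8  16.6   9.7]
bbox 0.35 [214.3 238.8  23.4  36.4]
[[ 0.893  0.449 -0.   ]
 [ 0.449 -0.893  0.   ]
 [-0.    -0.    -1.   ]] 0.8
```

View pics/top0.png

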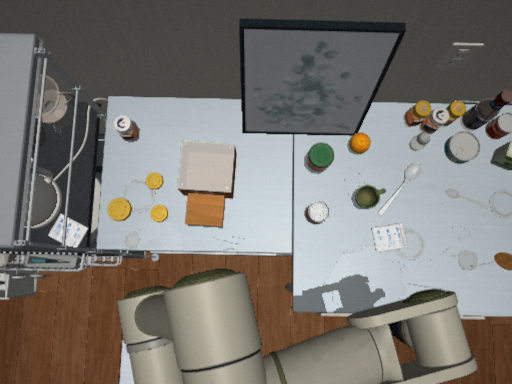

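View pics/side0.png

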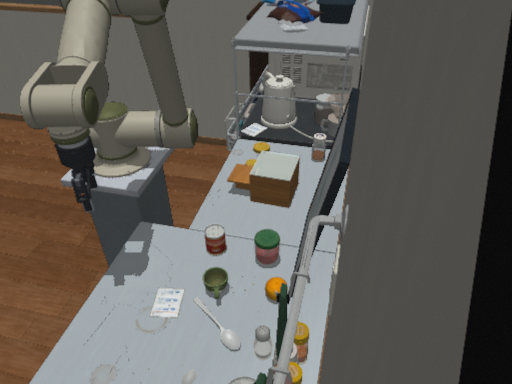

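The top view shows three gold lids: the largest is at about (119,209) and the smaller ones are at (154,181) and (159,213). The box is at (207,167) with its ledge at (205,210). The tin, jar and cup are on the other side. Next I'll measure the ledge's yaw and the lid.

Run:
```python
from h import *
im=env.get_image("top");I=im["image"];H=cv2.cvtColor(I,cv2.COLOR_BGR2HSV)
# lids
m=cv2.inRange(H,(15,120,100),(35,255,255))
n,l,st,ce=cv2.connectedComponentsWithStats(m)
for i in range(1,n):
    if st[i,4]>60 and st[i,0]<220: print("lid",ce[i],st[i],np.round(at(im,*ce[i],.012),4), "dia",2*np.sqrt(st[i,4]/np.pi)/im["fx"]*1.24)
# ledge
m=cv2.inRange(H,(5,120,60),(22,255,255)); m[:, :182]=0; m[:,230:]=0; m[:185]=0;m[235:]=0
n,l,st,ce=cv2.connectedComponentsWithStats(m); i=1+np.argmax(st[1:,4])
c=cv2.findContours((l==i).astype(np.uint8),0,2)[0][0]
# per-pixel to world at z=.056
w=np.array([at(im,*p[0],.056)[:2] for p in c],np.float32)
r=cv2.minAreaRect(w);print("ledge",r,cv2.boxPoints(r).round(4).tolist())
# box top
m=cv2.inRange(H,(0,0,150),(180,60,230))
cv2.imwrite("pics/crop.png",cv2.resize(I[130:240,90:250],None,fx=5,fy=5,interpolation=cv2.INTER_CUBIC))
```

```text
lid [154.11627907 180.52093023] [146 173  17  16 215] [0.5818 0.094  0.012 ] dia 0.04552432189281919
lid [204.58988016 209.02396804] [186 193  38  33 751] [ 0.5046 -0.0504  0.012 ] dia 0.08508328004344601
lid [118.97283951 208.96790123] [108 198  23  23 405] [0.4994 0.1865 0.012 ] dia 0.06248154603614601
lid [158.85201794 213.04932735] [151 205  17  17 223] [0.4905 0.0756 0.012 ] dia 0.046363550543635224
ledge ((0.5006524324417114, -0.05611602962017059), (0.10279399156570435, 0.08789747953414917), 87.68865966796875) [[0.4546999931335449, -0.10570000112056732], [0.5425000190734863, -0.10920000076293945], [0.5465999841690063, -0.006500000134110451], [0.45879998803138733, -0.003000000026077032]]
```

View pics/crop.png

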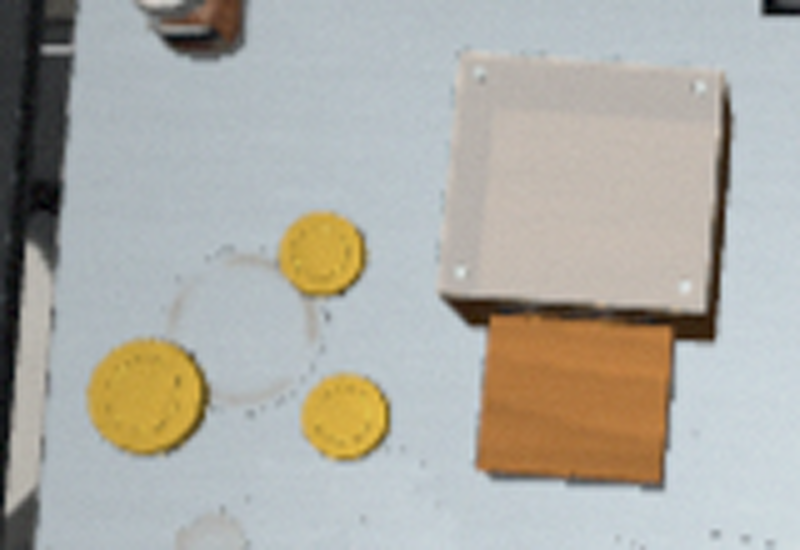

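The crop shows the big lid at (119,209), and the ledge is flush with the box front, turned about -2.5°. Its world position is roughly (0.499, 0.187), and the measured diameter of 62 mm matches. I'll start moving towards it.

```bash
cat >> h.py <<'E'
def go(x,y,z,yaw):
    s=env.observe();R=np.array(s["tool_rot"]);d=R.T@(np.array([x,y,z])-s["position"])
    c,n=np.cos(np.radians(yaw)),np.sin(np.radians(yaw))
    T=np.array([[c,n,0],[n,-c,0],[0,0,-1]])
    print("t",s["time_s"],"pos",np.round(s["position"],4),"shift",d.round(4),"turn",cv2.Rodrigues(R.T@T)[0].ravel().round(4))
E
python3 -m pendant '[[1,0.529,-0.492,0,0,0,0.51],[1,0.529,-0.492,0,0,0,0.51],[1,0.529,-0.492,0,0,0,0.51],[1,0.529,-0.492,0,0,0,0.51],[1,0.529,-0.492,0,0,0,0.51]]'
python3 - <<'E'
from h import *
im=env.get_image("top")
p=[at(im,u,v,.056)[:2] for u,v in((187.7,193.4),(224.1,194.8),(222.1,226.9),(185.3,223.7))]
for a,b in((0,1),(1,2),(2,3),(3,0)):
    d=p[b]-p[a];print(np.round(p[a],4),np.linalg.norm(d).round(4),np.degrees(np.arctan2(d[1],d[0])).round(1))
print(np.mean(p,0)); go(.499,.1865,.12,-2.5)
E
```

```text
time_s: 1.48
position: [0.3562, -0.1966, 0.2486]
tool_rot: [[0.999, -0.045, 0.001], [-0.045, -0.999, -0.001], [0.001, 0.0, -1.0]]
ft_force: [1.0, -0.7, -0.1]
grip_width: 0.0853
gripper_force: 0.0
[ 0.5403 -0.0083] 0.098 -90.9
[ 0.5387 -0.1062] 0.0866 178.4
[ 0.4522 -0.1038] 0.0983 86.3
[ 0.4586 -0.0057] 0.0818 -1.8
[ 0.4974579  -0.05598761]
t 1.525 pos [ 0.3572 -0.1904  0.2486] shift [ 0.1266 -0.3819  0.1297] turn [-0.0028 -0.0009  0.0039]
```

```bash
python3 -m pendant '[[1,0.126,-0.380,0.1,0,0,0],[1,0.126,-0.380,0.1,0,0,0],[1,0.126,-0.380,0.1,0,0,0],[1,0.126,-0.380,0.1,0,0,0],[1,0.126,-0.380,0.1,0,0,0]]'
python3 - <<'E'
from h import *
go(.499,.1865,.12,-2.3)
E
```

```text
time_s: 2.15
position: [0.4646, 0.0868, 0.1724]
tool_rot: [[0.999, -0.044, 0.001], [-0.044, -0.999, -0.0], [0.001, 0.0, -1.0]]
ft_force: [0.8, -0.8, -0.1]
grip_width: 0.0855
gripper_force: 0.0
t 2.15 pos [0.4646 0.0868 0.1724] shift [ 0.0299 -0.1012  0.0524] turn [ 0.0002 -0.001  -0.004 ]
```

```bash
python3 -m pendant '[[1,0.026,-0.092,0.05,0,0,0],[1,0.026,-0.092,0.05,0,0,0],[1,0.026,-0.092,0.05,0,0,0],[1,0.026,-0.092,0.05,0,0,0]]'
python3 - <<'E'
from h import *
im=env.get_image("wrist");cv2.imwrite("pics/w1.png",im["image"])
for r in env.tip_of("wrist","jar_lid_center")[:3]: print(round(r["conf"],2),np.round(r["centre"]),np.round(at(im,*r["centre"],.007),4))
for r in env.trace("wrist","jar_lid_center")[:3]:
    m=r["mask"];v,u=np.nonzero(m);print("mask",round(r["conf"],2),r["bbox"],at(im,u.mean(),v.mean(),.011).round(4))
print(proj(im,(.499,.1865,.014)));go(.499,.1865,.12,-2.3)
E
```

```text
time_s: 2.65
position: [0.494, 0.1751, 0.1229]
tool_rot: [[0.999, -0.044, 0.0], [-0.044, -0.999, -0.0], [0.0, 0.0, -1.0]]
ft_force: [0.3, 0.4, -0.0]
grip_width: 0.0855
gripper_force: 0.0
0.97 [387. 191.] [0.4905 0.0811 0.007 ]
0.95 [240. 185.] [0.4997 0.188  0.007 ]
0.94 [367.  61.] [0.5799 0.0992 0.007 ]
mask 0.74 [369.5, 58.3, 72.6, 79.4] [0.5817 0.0991 0.011 ]
mask 0.67 [388.9, 191.0, 68.9, 68.0] [0.492  0.0815 0.011 ]
(np.float64(241.48139490721027), np.float64(188.23872480790124))
t 2.8 pos [0.4942 0.1746 0.1234] shift [ 0.0043 -0.0121  0.0034] turn [-0.0001 -0.0012 -0.0055]
```

View pics/w1.png

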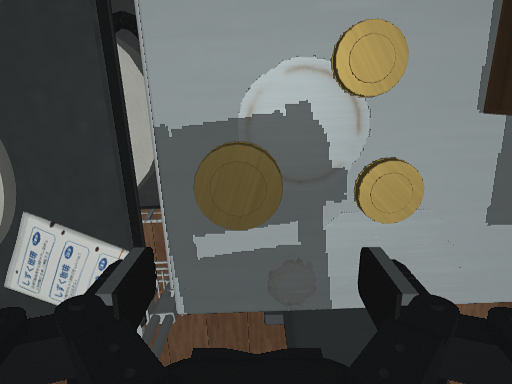

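The big lid is at (239,186) in the wrist view, with the worktop edge and a rack close to its left. I'll check the rack's height and clearance by triangulating the packet and the rack's dark edge before going down.

Run:
```python
from h import *
t=env.get_image("top");w=env.get_image("wrist");s=env.get_image("side")
print(at(w,238.5,186.5,.013).round(4))
def tri(a,b):
    (o,d),(p,e)=ray(*a),ray(*b);k=np.linalg.lstsq(np.c_[d,-e],p-o,rcond=None)[0]
    A=o+k[0]*d;B=p+k[1]*e;print(((A+B)/2).round(3),np.linalg.norm(A-B).round(3))
tri((t,70,230),(w,66,308)); tri((t,70,230),(s,255,130))
for z in(0,): print([at(w,*p,z).round(3).tolist() for p in((150,110),(170,260),(130,200),(100,60))])
a=cv2.resize(t["image"][80:280,0:160],None,fx=3,fy=3,interpolation=2)
b=cv2.resize(s["image"][90:250,200:340],None,fx=2.28,fy=3.75/1.0*0.608,interpolation=2)
c=np.zeros((600,800,3),np.uint8);c[:600,:480]=a;c[:b.shape[0],480:480+b.shape[1]]=b[:, :320];cv2.imwrite("pics/rk.png",c)
```

```text
[0.5003 0.1882 0.013 ]
[0.436 0.3   0.056] 0.002
[0.44  0.321 0.002] 0.003
[[0.555, 0.248, 0.0], [0.439, 0.247, 0.0], [0.49, 0.272, 0.0], [0.59, 0.277, 0.0]]
```

View pics/rk.png

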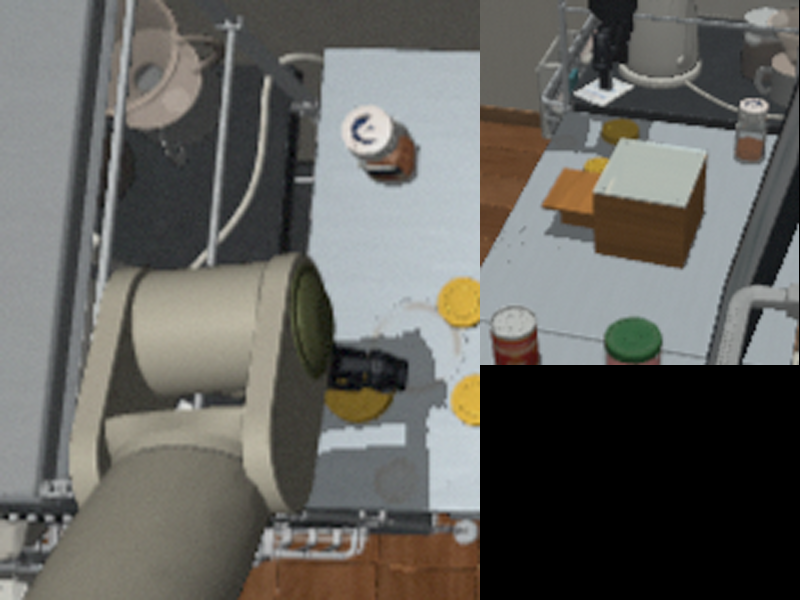

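The shelf begins beyond the worktop edge, at y of about 0.25, so the fingers fit when opened slightly less. I'll go down to the lid.

```bash
python3 -m pendant '[[0.9,0.005,-0.0137,0,0,0,0],[0.9,0.005,-0.0137,0.05,0,0,0],[0.9,0.005,-0.0137,0.08,0,0,0],[0.9,0.005,-0.0137,0.09,0,0,0]]'
python3 - <<'E'
from h import *
im=env.get_image("wrist");cv2.imwrite("pics/w2.png",im["image"])
go(.500,.188,.018,-2.3)
for c in("wrist",):
  for r in env.tip_of(c,"jar_lid_center")[:3]: print(round(r["conf"],2),np.round(r["centre"]),np.round(at(im,*r["centre"],.007),4))
E
```

```text
time_s: 3.45
position: [0.4992, 0.1895, 0.0312]
tool_rot: [[0.999, -0.044, -0.002], [-0.044, -0.999, -0.0], [-0.002, 0.0, -1.0]]
ft_force: [0.6, -0.2, 0.5]
grip_width: 0.0768
gripper_force: 0.0
t 3.5 pos [0.4993 0.1894 0.0311] shift [0.0008 0.0014 0.0131] turn [ 0.0003  0.0022 -0.0038]
0.97 [258. 248.] [0.4975 0.1898 0.007 ]
0.95 [486. 252.] [0.4902 0.0817 0.007 ]
0.77 [476.  50.] [0.5803 0.0983 0.007 ]
```

View pics/w2.png

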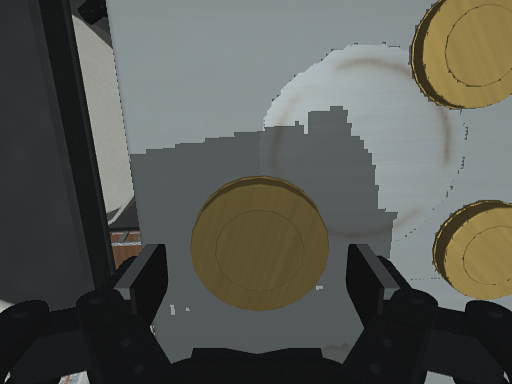

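The lid at (259,245) is centred between the fingertips (165 and 347). I'll go down and close.

```bash
python3 -m pendant '[[0.9,0,0,0.014,0,0,0],[0.9,0,0,0.014,0,0,0],[0.6,0,0,0.014,0,0,0],[0.6,0,0,0.014,0,0,0],[0.6,0,0,0.014,0,0,0]]' 40
python3 -m pendant '[[0.6,0,0,0,0,0,0],[0.6,0,0,-0.03,0,0,0],[0.6,0,0,-0.09,0,0,0],[0.6,0,0,-0.14,0,0,0]]'
```

```text
time_s: 4.18
position: [0.4998, 0.1891, 0.0197]
tool_rot: [[0.999, -0.044, 0.001], [-0.044, -0.999, 0.0], [0.001, -0.0, -1.0]]
ft_force: [-2.0, -0.0, 6.1]
grip_width: 0.061
gripper_force: 41.9
time_s: 4.68
position: [0.4996, 0.189, 0.1612]
tool_rot: [[0.999, -0.044, 0.002], [-0.044, -0.999, 0.0], [0.002, -0.0, -1.0]]
ft_force: [0.6, -0.2, -1.3]
grip_width: 0.0612
gripper_force: 43.9
```

```bash
python3 -m pendant '[[0.6,0.008,0.245,0,0,0,0],[0.6,0.008,0.245,0,0,0,0],[0.6,0.008,0.245,0,0,0,0],[0.6,0.008,0.245,0.01,0,0,0],[0.6,0.008,0.245,0.03,0,0,0]]'
python3 - <<'E'
from h import *
im=env.get_image("wrist");cv2.imwrite("pics/w3.png",im["image"])
go(.4965,-.0558,.12,-2.2)
for t,z in(("jar_lid_center",.108),("slot",.056)):
  for r in env.tip_of("wrist",t)[:3]: print(t,round(r["conf"],2),np.round(r["centre"]),np.round(at(im,*r["centre"],z),4))
E
```

```text
time_s: 5.3
position: [0.4972, -0.0599, 0.1293]
tool_rot: [[0.999, -0.05, 0.003], [-0.05, -0.999, -0.002], [0.003, 0.001, -1.0]]
ft_force: [0.5, 0.9, -0.6]
grip_width: 0.0612
gripper_force: 43.9
t 5.35 pos [ 0.4958 -0.0578  0.1265] shift [ 0.0006 -0.002   0.0065] turn [-0.0007  0.0023 -0.0096]
jar_lid_center 0.92 [256. 261.] [ 0.4901 -0.0584  0.108 ]
jar_lid_center 0.57 [ 78. 207.] [0.5207 0.0201 0.108 ]
```

View pics/w3.png

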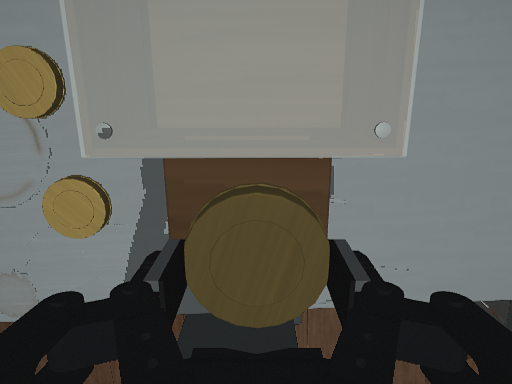

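The lid is held level at (257,255). The ledge spans columns 167-330 and the box top's front edge runs from (82,157) to (408,157). I'll convert these to the lateral offset and face position.

Run:
```python
from h import *
im=env.get_image("wrist")
for n,p,z in(("boxL",(81,158),.11),("boxR",(408,158),.11),("ledL",(165,162),.056),("ledR",(331,162),.056),("ledL2",(168,235),.056),("ledR2",(328,235),.056)): print(n,at(im,*p,z).round(4))
P=np.array(im["pose"]);print(P[:3,3])
go(.4965,-.0575,.09,-2.2)
```

```text
boxL [0.5418 0.017  0.11  ]
boxR [ 0.5356 -0.1208  0.11  ]
ledL [ 0.5288 -0.0031  0.056 ]
ledR [ 0.5245 -0.0998  0.056 ]
ledL2 [4.831e-01 4.000e-04 5.600e-02]
ledR2 [ 0.4786 -0.0986  0.056 ]
[ 0.56420532 -0.05810638  0.25301769]
t 5.5 pos [ 0.4968 -0.0558  0.1291] shift [-0.0002  0.0017  0.0391] turn [-0.     -0.0002 -0.0054]
```

```bash
python3 -m pendant '[[0.6,-0.004,-0.002,0.02,0,0,0],[0.6,-0.004,-0.002,0.037,0,0,0],[0.6,-0.004,-0.002,0.037,0,0,0],[0.6,-0.004,-0.002,0.037,0,0,0]]'
python3 - <<'E'
from h import *
im=env.get_image("wrist");I=im["image"];cv2.imwrite("pics/w4.png",I)
go(.4965,-.0575,.09,-2.2)
g=cv2.cvtColor(I,cv2.COLOR_BGR2HSV)
m=cv2.inRange(g,(5,90,30),(20,255,255))
for r in range(100,260,12):
    c=np.nonzero(m[r,100:400])[0]+100
    if len(c): print(r,c.min(),c.max(),len(c))
E
```

```text
time_s: 6.0
position: [0.4934, -0.0536, 0.0927]
tool_rot: [[0.999, -0.043, 0.002], [-0.043, -0.999, -0.001], [0.002, 0.0, -1.0]]
ft_force: [0.4, 0.3, -1.0]
grip_width: 0.0606
gripper_force: 43.9
t 6.05 pos [ 0.4934 -0.0537  0.0927] shift [0.0033 0.0036 0.0027] turn [ 0.0006 -0.0018 -0.0052]
172 157 359 203
184 158 358 171
196 159 357 115
208 159 356 87
220 160 355 69
232 161 354 57
244 162 353 8
```

View pics/w4.png

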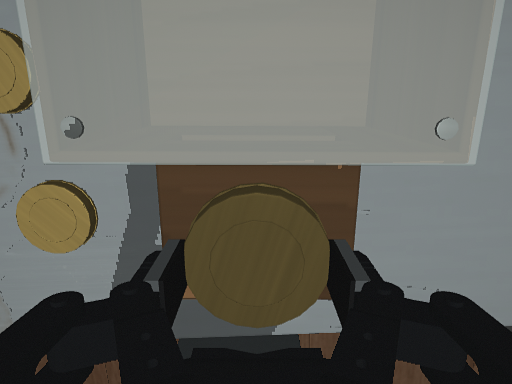

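The lid (column 257) is in line with the ledge centre (258) and the box (259). I'll lower it onto the ledge and slide it into the slot mouth while still held.

```bash
python3 -m pendant '[[0.6,0,0,0.010,0,0,0],[0.6,0,0,0.014,0,0,0],[0.6,0,0,0.015,0,0,0],[0.6,0,0,0.015,0,0,0]]'
python3 - <<'E'
from h import *
im=env.get_image("wrist")
print(at(im,259,163,.11)); go(.5,-.054,.076,-2.2); print(env.observe()["ft_force"])
E
```

```text
time_s: 6.55
position: [0.4929, -0.0539, 0.0766]
tool_rot: [[0.999, -0.044, -0.0], [-0.044, -0.999, -0.0], [-0.0, 0.0, -1.0]]
ft_force: [0.4, -0.1, 0.1]
grip_width: 0.0611
gripper_force: 43.9
[ 0.54290358 -0.05576957  0.11      ]
t 6.6 pos [ 0.4929 -0.0539  0.0767] shift [ 0.0071 -0.0003  0.0007] turn [ 0.     -0.0001 -0.0059]
[-0.74678925  0.272391   -0.33189848]
```

```bash
python3 -m pendant '[[0.6,0.006,0,0.001,0,0,0],[0.6,0.012,0,0.001,0,0,0],[0.6,0.018,0,0.001,0,0,0],[0.6,0.024,0,0.001,0,0,0],[0.6,0.024,0,0.001,0,0,0]]'
python3 - <<'E'
from h import *
im=env.get_image("wrist");I=im["image"]
s=env.get_image("side")["image"][120:220,200:320]
c=np.zeros((600,800,3),np.uint8);c[:288,:384]=cv2.resize(I,(384,288),interpolation=3);c[:,:][0:0]
c[290:590,:360]=cv2.resize(s,(360,300),interpolation=2);cv2.imwrite("pics/w5.png",c[:, :400])
print(env.observe()["ft_force"])
E
```

```text
time_s: 7.22
position: [0.5179, -0.0551, 0.0758]
tool_rot: [[0.999, -0.044, 0.002], [-0.044, -0.999, -0.0], [0.002, 0.0, -1.0]]
ft_force: [2.5, -0.5, 2.5]
grip_width: 0.0611
gripper_force: 44.3
[1.24067084 0.72104769 2.90077471]
```

View pics/w5.png

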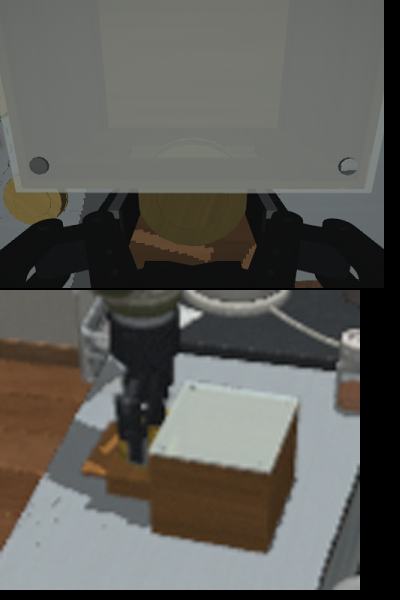

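The lid's nose is inside the slot: its arc shows through the clear top. I'll release, lift, back off and shut the fingers.

```bash
python3 -m pendant '[[0.9,0,0,0,0,0,0],[0.9,0,0,0,0,0,0],[0.9,0,0,-0.01,0,0,0],[0.9,0,0,-0.04,0,0,0],[0.3,-0.04,0,-0.05,0,0,0]]'
python3 -m pendant '[[0,-0.018,0,0,0,0,0],[0,-0.018,0,0,0,0,0],[0,-0.018,0,0,0,0,0],[0,-0.018,0,0,0,0,0],[0,-0.018,0,0,0,0,0]]'
python3 - <<'E'
from h import *
im=env.get_image("wrist");I=im["image"];cv2.imwrite("pics/w6.png",I)
go(.46,-.0525,.079,-2.4)
E
```

```text
time_s: 7.95
position: [0.4784, -0.0538, 0.1275]
tool_rot: [[0.999, -0.044, 0.004], [-0.044, -0.999, -0.002], [0.004, 0.001, -1.0]]
ft_force: [-0.4, 0.2, -0.7]
grip_width: 0.0605
gripper_force: 0.0
time_s: 8.57
position: [0.4592, -0.0524, 0.1254]
tool_rot: [[0.999, -0.044, -0.0], [-0.044, -0.999, 0.0], [-0.0, -0.0, -1.0]]
ft_force: [0.4, 0.4, 0.1]
grip_width: 0.0002
gripper_force: 0.0
t 8.625 pos [ 0.4591 -0.0524  0.1254] shift [0.0009 0.0001 0.0464] turn [-0.0001  0.0003 -0.0021]
```

View pics/w6.png

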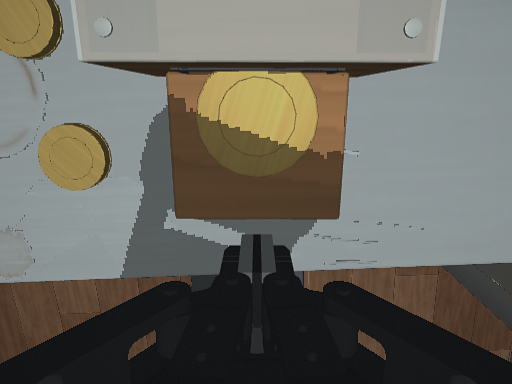

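The lid lies flat and centred at (257,120) with its nose in the slot, and the shut fingers are in line behind it. I'll go down and push.

```bash
python3 -m pendant '[[0,0,0,0.03,0,0,0],[0,0,0,0.045,0,0,0],[0,0,0,0.045,0,0,0],[0,0.008,0,0.045,0,0,0],[0,0.015,0,0.045,0,0,0]]'
python3 -m pendant '[[0,0.006,0,0,0,0,0],[0,0.012,0,0,0,0,0],[0,0.018,0,0,0,0,0],[0,0.024,0,0,0,0,0],[0,0.03,0,0,0,0,0]]'
python3 - <<'E'
from h import *
im=env.get_image("wrist");I=im["image"];cv2.imwrite("pics/w7.png",I)
go(.529,-.055,.079,-2.4)
E
```

```text
time_s: 9.25
position: [0.4749, -0.0533, 0.0813]
tool_rot: [[0.999, -0.044, 0.002], [-0.044, -0.999, -0.001], [0.002, 0.001, -1.0]]
ft_force: [0.7, -1.1, 0.9]
grip_width: -0.0
gripper_force: 0.2
time_s: 9.88
position: [0.5042, -0.0544, 0.0806]
tool_rot: [[0.999, -0.044, -0.0], [-0.044, -0.999, 0.0], [-0.0, -0.0, -1.0]]
ft_force: [-1.2, -0.2, 0.8]
grip_width: -0.0001
gripper_force: 0.2
t 9.925 pos [ 0.5049 -0.0545  0.0806] shift [ 0.0241 -0.0006  0.0017] turn [ 0.0002 -0.0008 -0.0023]
```

View pics/w7.png

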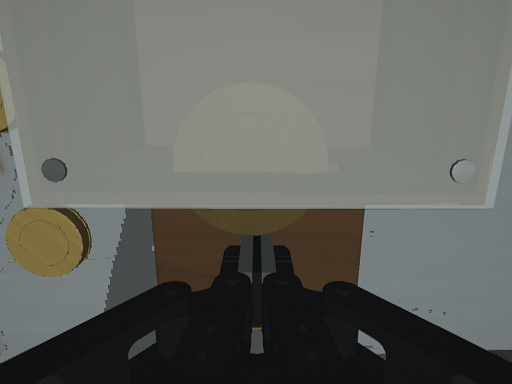

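The lid is more than half inside and straight. I'll keep pushing.

```bash
python3 -m pendant '[[0,0.006,0,0,0,0,0],[0,0.012,0,0,0,0,0],[0,0.017,0,0,0,0,0],[0,0.020,0,0,0,0,0],[0,0.022,0,0,0,0,0]]'
python3 -m pendant '[[0,0.0015,0,0,0,0,0],[0,0.003,0,0,0,0,0],[0,0.003,0,0,0,0,0]]'
python3 - <<'E'
from h import *
im=env.get_image("wrist");I=im["image"];cv2.imwrite("pics/w8.png",I)
for r in env.tip_of("wrist","jar_lid_center")[:3]: print(round(r["conf"],2),np.round(r["centre"]),np.round(at(im,*r["centre"],.02),4))
print(env.observe()["ft_force"])
E
```

```text
time_s: 10.55
position: [0.5186, -0.0539, 0.0769]
tool_rot: [[0.999, -0.043, -0.021], [-0.043, -0.999, 0.004], [-0.021, -0.003, -1.0]]
ft_force: [-23.7, -2.6, -14.6]
grip_width: -0.0001
gripper_force: 11.8
time_s: 10.92
position: [0.5272, -0.0551, 0.0795]
tool_rot: [[0.999, -0.044, -0.005], [-0.044, -0.999, 0.001], [-0.005, -0.001, -1.0]]
ft_force: [-7.3, 0.3, -3.2]
grip_width: 0.0001
gripper_force: 0.0
0.72 [ 54. 272.] [0.4978 0.0687 0.02  ]
[-7.74732808  0.68105671 -2.03188396]
```

View pics/w8.png

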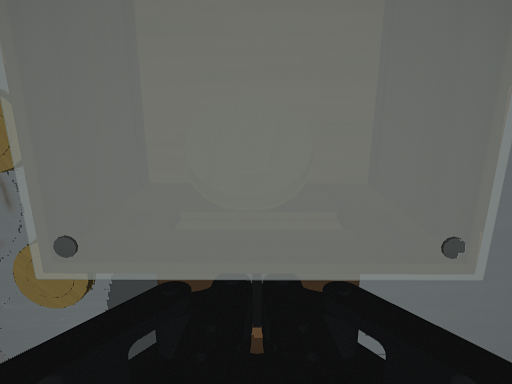

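The lid shows inside the box at about (250,150), below slot level. I'll back away, lift and confirm.

```bash
python3 -m pendant '[[0,-0.02,0,0,0,0,0],[0,-0.05,0,-0.02,0,0,0],[0,-0.07,0,-0.07,0,0,0],[0,-0.06,0,-0.12,0,0,0],[0,-0.02,0,-0.15,0,0,0]]'
python3 -m pendant '[[0,0.02,0,0,0,0,0],[0,0.02,0,0,0,0,0]]'
python3 - <<'E'
from h import *
im=env.get_image("wrist");I=im["image"];cv2.imwrite("pics/w9.png",I)
print("slot px",proj(im,(.54,-.0555,.056)))
for u,r in ((32,30),): print([np.round(proj(im,(.54+d,-.056,.018)),0) for d in(.004,.036,.068,.1)])
print(env.observe()["ft_force"])
E
```

```text
time_s: 11.65
position: [0.5093, -0.0547, 0.2343]
tool_rot: [[0.999, -0.045, 0.005], [-0.045, -0.999, -0.002], [0.005, 0.001, -1.0]]
ft_force: [0.8, -0.5, -0.9]
grip_width: -0.0003
gripper_force: 0.0
time_s: 11.9
position: [0.5298, -0.0556, 0.2307]
tool_rot: [[0.999, -0.044, 0.001], [-0.044, -0.999, -0.0], [0.001, 0.0, -1.0]]
ft_force: [-0.3, 0.3, -0.5]
grip_width: 0.0001
gripper_force: 0.0
slot px (np.float64(256.9226458376415), np.float64(162.80423696133377))
[array([257., 152.]), array([256., 119.]), array([254.,  84.]), array([253.,  47.])]
[-0.91680481 -0.13267764  0.30459049]
```

View pics/w9.png

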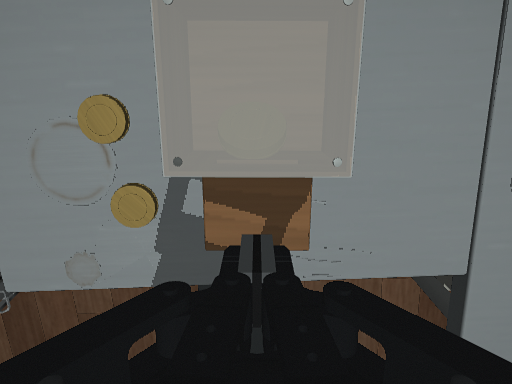

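The ledge is empty. The lid lies in the box at about (252,127), 66 px across, which fits a 64 mm disc flat on the floor about 29 mm behind the face. The robot touches nothing, so I'm handing in.

```bash
python3 -c "
from rig import env
print(env.close_job())"
```

```text
the job is handed in; nothing more can be done
None
```

The largest lid was laid on the ledge, pushed through the slot and now lies flat on the box floor; the tin, jar and cup were not touched, and the job is handed in (no verdict was returned).

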